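Dock the tube carrier in its locating notches and close the clip

TASK

Push the tube carrier along its rails with a fingertip until it drops into the locating notches and sits fully down, then push the clip's post round until the clip is fully closed across the front of the carrier. Only push: do not lift or tip the carrier off its rails, and leave the other things on the bench where they are.

Things in the scene. Friction and masses are not known exactly. Their poses are not given: they have to be found in the camera images.
- dock: Docking rails fixed to the bench, 112 mm wide (x, roughly away from the robot) and 428 mm long (y, along the rails); origin on the bench in the middle. Two aluminium rails, tops 40 mm above the bench, lie between grey side guides 52 mm high. Open at the -y end; an end stop 52 mm high at y = 210 mm. Four notches, 16 mm long and 9 mm deep, are cut in the rails.
- seat (a point): Where the carrier's origin lies when its feet are in the notches: on the rails' centre line at dock y = 70 mm, 41 mm above the bench, with 3.5 mm of play each way along y. All four feet meet their notches at once, here only; the notches' end walls then stop the carrier. Pushed faster than about 0.15 m/s it may skip them.
- carrier: Loose tube carrier, 0.4 to 0.85 kg, axes as the dock's: plate 100 (x) by 130 (y) by 10 mm on four feet 10 mm high, with a white tube rack (caps 40 mm above the plate's underside; the front 42 mm of plate, at +y, is bare). Origin: centre of the plate's underside, 50 mm above the bench on the rails, 41 mm seated. Starts 60 to 150 mm short (-y) of the seat; sliding friction 2 to 10 N.
- push_face (a point): Middle of the rear (-y) face of the carrier's upright push plate, 65 mm behind the carrier's origin and 16 mm above it. The face is 80 mm wide and reaches from the plate's underside to 32 mm above it. Push here towards +y, low down.
- clip (a joint): Angle (rad) of the retaining clip, a flat steel arm 14 mm wide, 56 to 62 mm above the bench. 0: parked along the dock's +y beside the rails; 1.57: closed on its stop, along +x over the carrier's bare front. Closes clockwise seen from above; starts at 0 to 0.25; needs about 1 N at the post; stays where left. It clears a seated plate (top 51 mm), not one riding on the rails (60 mm).
- clip_post (a point): Centre of the top of the clip's upright round black post, 12 mm thick, standing from 62 to 98 mm above the bench near the arm's free end, 55 mm from the pivot. Push it sideways.
- clip_pivot (a point): The clip's vertical pivot axis at the arm's top, 62 mm above the bench; at dock x = -70 mm, y = 120 mm, outside the side guide.
- bottle: Bystander, loose: a round reagent bottle with a screw cap, 64 mm across, 150 mm tall. Origin at the centre of its underside. To be left alone.
- marker: Bystander, loose: a marker pen lying on the bench, 130 mm long, 15 mm thick. Origin at the centre of its underside. To be left alone.
- jar: Bystander, loose: a low round screw-cap jar, 52 mm across, 55 mm tall. Origin at the centre of its underside. To be left alone.
- tip_box: Bystander, loose: a closed box of pipette tips, 85 x 120 mm, 60 mm tall. Origin at the centre of its underside. To be left alone.
- beaker: Bystander, loose: a glass beaker, 68 mm across, 85 mm tall. Origin at the centre of its underside. To be left alone.
- tube_stand: Bystander, loose: a small stand with six capped tubes, 60 x 100 mm, 78 mm tall. Origin at the centre of its underside. To be left alone.

How it is judged:
On the way, in this order (a step that is already met when the one before it is completed fails the run):
1. the carrier has dropped into the notches, with the clip still open (z of carrier in the frame of seat between -0.004 and 0.003 m and y of carrier in the frame of seat between -0.006 and 0.006 m and horizontal distance between carrier and seat below 0.008 m and angle between carrier's own z axis and vertical below 0.04 rad and value of joint clip below 1 rad), for 0.2 s.
2. the clip is closed over the seated carrier (z of carrier in the frame of seat between -0.004 and 0.003 m and y of carrier in the frame of seat between -0.006 and 0.006 m and horizontal distance between carrier and seat below 0.008 m and angle between carrier's own z axis and vertical below 0.04 rad and value of joint clip above 1.4 rad), for 0.2 s.
At the end, for the whole second after the job is handed in: The carrier rests level with all feet in the notches (within 3 mm of its seated height, 6 mm along the rails), the clip is turned to 1.4 rad or more, and both are at rest and let go (all of step 2 and linear speed of carrier below 0.01 m/s and velocity of joint clip between -0.05 and 0.05 rad/s); the robot touches nothing.
It fails at once if the carrier is lifted off its rails or tipped (z of carrier in the frame of dock above 0.06 m or angle between carrier's own z axis and vertical above 0.2 rad).
It fails at once if a bystander is shifted by more than 30 mm or tipped over (distance of any of bottle, marker, jar, tip_box, beaker, tube_stand from where it was at the start of the episode above 0.03 m or angle between any of bottle, jar, tip_box, beaker, tube_stand's own z axis and vertical above 0.4 rad).
It also fails if it takes over 48 s, if anything falls off the work surface, if the arm or the gripper's body presses on something with over 40 N, if the wrist force passes 120 N, or if a joint passes its speed limit or range.

ROBOT

A 7-joint arm with a two-finger parallel gripper is mounted at the origin on the work surface. World frame = base frame: x ahead of the robot, y to its left, z up, the work surface at z = 0. Lengths are in m, angles in rad, forces in N, time in s.
With the tool pointing down it reaches from about 0.425 to 1.025 m from the base axis. Payload 3.6 kg.
Tool frame: the origin (TCP) lies where the fingers leave the gripper's body, on its centre line; the fingertips stand tip_reach ahead of it and the grasp point (between the pads) lies 54 mm ahead of it (tip_reach is the distance from the TCP to the fingertips, in m); z points along the fingers, y is the direction in which the jaws open and shut (so a half turn about z gives the same grasp; the last joint's range is limited). The gripper opens to 85 mm and grips with 20 to 120 N. Pads are 22 mm wide; open, the fingers measure 114 mm over their backs; the gripper's body (76 mm by 85 mm) begins 54 mm behind the grasp point. The pads swing forward as they close: fully open they stand 13 mm farther back than shut.
Start: joints at [1.256, 0.591, 0.048, 1.609, -0.033, 0.943, -0.034], TCP at [0.159, -0.707, 0.304] pointing down, gripper open.
Joint ranges: [-2.69, 2.69], [-0.47, 2.24], [-1.27, 1.36], [0.19, 2.51], [-1.53, 4.68], [0.08, 2.07], [-3.09, 3.09]. Speed limits (rad/s): [2.57, 2.57, 3.14, 3.14, 3.14, 3.14, 3.14].

INTERFACE

Orientations are given as [roll, pitch, yaw] about the fixed x, y, z axes, in that order (R = Rz(yaw) Ry(pitch) Rx(roll)).
In Python, from station import get_state, capture, camera_params, finish_job, tip_reach gives the robot as it stands.
- The arm moves only by the tool carry_out, never from a script. Its argument "deltas" is text: rows parted by semicolons, each of 7 numbers parted by spaces: the finger opening in cm, from 0 to 8.54, then the shift along the tool's x, y, z in cm, then the turn, a rotation vector about the tool's x, y, z in degrees. A call has 1 to 20 rows; each row shifts and turns the pose as measured when the row begins, along the tool's axes as they then stand; what a row does not reach is not made up. A row lasts 1/8 s, in which the tool goes at most 62.5 mm and 10.7 degrees, less where a joint would pass 70% of its speed; a pose out of reach is approached as far as the arm can. A call is refused whole if a number of a shift passes 6.25 or a number of a turn 10.7, either way. A call with a gripper value outside its range is refused whole. The fingers move at their own pace and stop on an object; "force" is the grip in N (left out, the last holds). Time passes only in rows, so rows that do not move let the fingers close. It gives the time, the measured TCP pose, the force and the opening at its end, in the units of the state.
- get_state(): the state, without advancing time (a new reading comes with each control period).
- capture(name): name is "side" or "top"; returns the picture (480x640x3 uint8, red, green, blue); there is no depth.
- camera_params(name): a dict with "mtx" (3x3 intrinsics, pixels), "rvec" (rotation vector, rad) and "tvec" (3), from world to camera coordinates, as OpenCV has them. Camera axes: x right, y down, z forward; pixel columns grow to the right and rows downward; lengths in m; the calibration is good to about 2 mm. A picture is of the moment at which its call begins. camera_params takes no time and is no camera call.
- finish_job(): hands the job in, once; it reports no verdict.
The state is a dict: "clock": time; "joint_pos": joint angles; "dq": joint speeds; "effort": joint torques, N m; "ee_pos": TCP position; "tcp_rot": TCP orientation; "contact_force": force on the tool from outside, world axes, zero at the start; "wrist_torque": the same for the moment, N m; "grip_width": finger opening in m.
Only numpy, scipy, OpenCV 4.12 (cv2) and the standard library are available. Lean on these libraries where they do the work, as an engineer would, in place of code of your own. Each camera call takes 0.05 s, during which the arm holds its last target. There are 200 camera calls.

## Working session

There is one attempt and no reset: what is moved stays moved. The work goes in short steps, Python scripts to look and compute and a tool call to move; the robot and the scene stay as the last step left them, time stands still between calls to the robot, and variables do not carry over. Pictures are saved under pics/ and viewed, about 8 in all and at most 12, crops included, and the job is handed in when it is done.

Besides the shell and the picture viewer there is one more tool, called after "Emit:" in YAML: its name, and indented under it one key for each argument. carry_out: Moves the arm, as the interface text tells. Its arguments: {"type":"object","properties":{"deltas":{"type":"string"},"force":{"type":"number"}},"required":["deltas"]}

```bash
mkdir -p pics; python3 - <<'E'
from station import *
import cv2
print(get_state(), tip_reach if not callable(tip_reach) else tip_reach())
for n in("side","top"):
    cv2.imwrite(f"pics/{n}0.png",capture(n)[:,:,::-1]); print(camera_params(n))
E
```

```text
{'clock': 0.0, 'joint_pos': array([ 1.25550735,  0.59213428,  0.04826979,  1.609822  , -0.03333915,
        0.94268272, -0.03370271]), 'dq': array([ 1.93117199e-03,  1.36951287e-05,  2.66667717e-03, -6.65128440e-04,
       -2.65024843e-03,  1.03581346e-03,  7.75029103e-04]), 'effort': array([-3.59522201e-04, -5.48690808e+01,  1.54668141e+00, -1.98123461e+01,
        9.40315862e-03,  8.86359194e-03, -2.07567552e-05]), 'ee_pos': array([ 0.15937762, -0.70658927,  0.30272915]), 'tcp_rot': array([-3.13935208e+00,  7.90824890e-05,  2.21868812e-01]), 'contact_force': array([ 0.57916923, -0.91628037,  1.07813726]), 'wrist_torque': array([-0.05735941,  0.01377179, -0.03776242]), 'grip_width': 0.0851995318511984} 0.0726
{'mtx': array([[475.85512864,   0.        , 328.38615389],
       [  0.        , 475.85512864, 250.77456477],
       [  0.        ,   0.        ,   1.        ]]), 'rvec': array([ 1.95806008, -0.8170885 ,  0.45106846]), 'tvec': array([-0.39395416,  0.2974837 ,  0.52520788])}
{'mtx': array([[569.25394229,   0.        , 321.56857119],
       [  0.        , 569.25394229, 247.69673038],
       [  0.        ,   0.        ,   1.        ]]), 'rvec': array([ 2.16354395, -2.19090118,  0.10428564]), 'tvec': array([0.0369204 , 0.59821818, 0.98599883])}
```

View pics/top0.png

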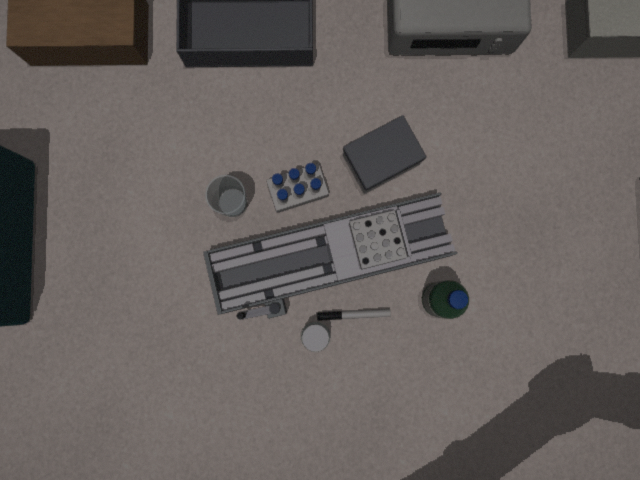

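View pics/side0.png

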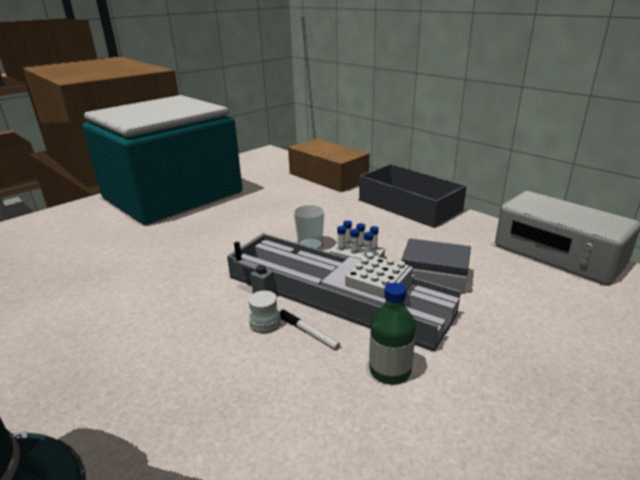

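The top view shows the dock with its end stop on the left (about column 213) and the carrier's push plate on the right (about column 405). The clip post is at about (241,315), the pivot at about (275,308), and the bottle is near the open end at (447,300). Next I'll enlarge and measure.

```bash
cat > h.py <<'E'
import numpy as np, cv2
from station import *
def bp(name,uv,z):
    p=camera_params(name); R=cv2.Rodrigues(np.array(p["rvec"]))[0]; t=np.array(p["tvec"]).ravel()
    d=R.T@np.linalg.solve(p["mtx"],[*uv,1.]); c=-R.T@t
    return (c+d*(z-c[2])/d[2])
def proj(name,X):
    p=camera_params(name); return cv2.projectPoints(np.float64(X).reshape(-1,1,3),p["rvec"],p["tvec"],p["mtx"],None)[0].reshape(-1,2)
E
python3 - <<'E'
from h import *
for uv in [(206,250),(220,312),(440,193),(455,255)]: print(uv,bp("top",uv,.052).round(4))
print('post',bp("top",(241,315),.098),'pivot',bp("top",(275,308),.062))
for uv in [(401,208),(409,260)]: print('pushplate top',bp("top",uv,.082))
print('bottle',bp("top",(459,299),.15),'jar',bp("top",(316,338),.055),'beaker',bp("top",(232,203),.0))
im=cv2.imread("pics/top0.png")[180:355,195:480]
cv2.imwrite("pics/c.png",cv2.resize(im,None,fx=2.8,fy=2.8,interpolation=cv2.INTER_CUBIC))
E
```

```text
(206, 250) [0.5948 0.2299 0.052 ]
(220, 312) [0.4877 0.2053 0.052 ]
(440, 193) [ 0.6901 -0.1793  0.052 ]
(455, 255) [ 0.5808 -0.2019  0.052 ]
post [0.48325581 0.16300622 0.098     ] pivot [0.49343839 0.11012215 0.062     ]
pushplate top [ 0.65951979 -0.1057596   0.082     ]
pushplate top [ 0.57105939 -0.11696697  0.082     ]
bottle [ 0.50487522 -0.18215614  0.15      ] jar [0.44155062 0.04102705 0.055     ] beaker [0.68568863 0.19294032 0.        ]
```

View pics/c.png

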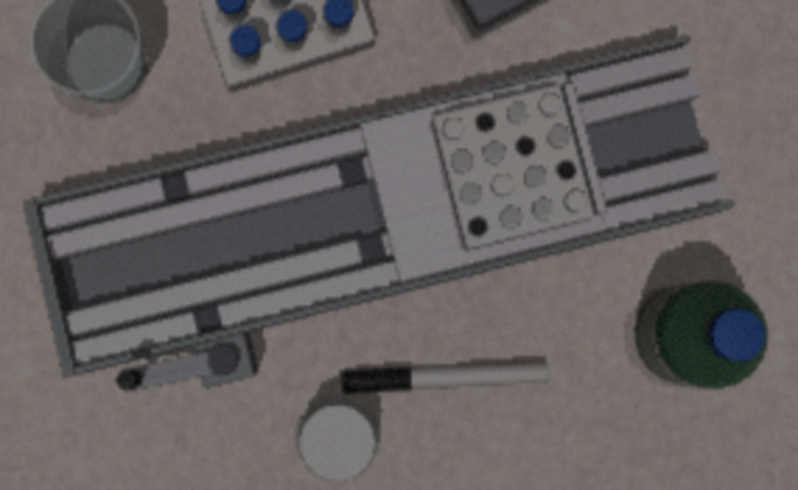

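```bash
cat >> h.py <<'E'
D=None
try: D=np.load("dock.npy")
except Exception: pass
def w2d(p,D=None):
    D=np.load("dock.npy") if D is None else D
    c,s=np.cos(D[2]),np.sin(D[2]); d=np.array(p[:2])-D[:2]
    return np.array([c*d[0]+s*d[1],-s*d[0]+c*d[1]])
def d2w(p):
    D=np.load("dock.npy");c,s=np.cos(D[2]),np.sin(D[2]); return np.array([D[0]+c*p[0]-s*p[1],D[1]+s*p[0]+c*p[1]])
def to_tool(target):  # world xyz of TCP -> tool-frame shift in cm
    from scipy.spatial.transform import Rotation as Ro
    s=get_state(); return Ro.from_euler("xyz",s["tcp_rot"]).as_matrix().T@(np.array(target)-s["ee_pos"])*100
E
python3 - <<'E'
from h import *
from scipy.optimize import least_squares
P=lambda x,y,ox=195,oy=180,f=2.8:((x+.5)/f-.5+ox,(y+.5)/f-.5+oy)
I=[P(25,203),P(68,376),P(686,38),P(733,205)]
M=[(.056,.214),(-.056,.214),(.056,-.214),(-.056,-.214)]
def r(D):
    c,s=np.cos(D[2]),np.sin(D[2])
    return (proj("top",[(D[0]+c*a-s*b,D[1]+s*a+c*b,.052) for a,b in M])-I).ravel()
f=least_squares(r,[.588,.0145,.2276]); np.save("dock.npy",f.x); print(f.x,f.fun.round(1))
for n,p,z in [("front L",(362,128),.06),("front R",(400,280),.06),("rear T",(567,76),.082),("rear B",(607,213),.082),("post",(129,379),.098),("pivot",(224,357),.062),("jar",(338,441),.055),("bottle",(739,334),.15)]:
    w=bp("top",P(*p),z); print(n,w.round(4),w2d(w).round(4))
print(w2d([.159,-.707]))
E
```

```text
[0.58745072 0.01444297 0.23695383] [-0.9 -0.3 -1.3  0.9  1.  -1.4  1.3  0.7]
front L [0.6343 0.0249 0.06  ] [ 0.048  -0.0008]
front R [0.5403 0.0029 0.06  ] [-0.0485 -0.0001]
rear T [ 0.6616 -0.0993  0.082 ] [ 0.0454 -0.128 ]
rear B [ 0.5782 -0.1213  0.082 ] [-0.0409 -0.1298]
post [0.4832 0.1634 0.098 ] [-0.0664  0.1693]
pivot [0.4948 0.1107 0.062 ] [-0.0674  0.1153]
jar [0.443 0.042 0.055] [-0.134   0.0608]
bottle [ 0.5049 -0.1815  0.15  ] [-0.1262 -0.1711]
[-0.58583221 -0.60070843]
```

```bash
python3 - <<'E'
from h import *
w=d2w([0,-.182]); print(w,to_tool([*w,.303]),to_tool([*w,.1236]))
E
```

```text
[ 0.63017389 -0.1624715 ] [ 57.90214011 -42.72217428   0.06152592] [ 57.9048047  -42.68498436  18.00148717]
```

Emit:
carry_out:
  deltas: "0 4 -3 0 0 0 0;0 4 -3 0 0 0 0;0 4 -3 0 0 0 0;0 4 -3 0 0 0 0;0 4 -3 0 0 0 0;0 4 -3 0 0 0 0;0 4 -3 0 0 0 0;0 4 -3 0 0 0 0;0 4 -3 0 0 0 0;0 4 -3 0 0 0 0;0 4 -3 0 0 0 0;0 4 -3 0 0 0 0;0 4 -3 0 0 0 0;0 4 -3 0 0 0 0;0 0 0 0 0 0 0"
  force: 60

```text
clock: 1.98
ee_pos: [0.6256, -0.1558, 0.2958]
tcp_rot: [-3.132, 0.006, 0.22]
contact_force: [0.3, -0.7, 0.1]
grip_width: -0.0003
```

```bash
python3 - <<'E'
from h import *
w=d2w([0,-.182]); s=get_state(); print(s["tcp_rot"],s["ee_pos"],to_tool([*w,.1236]))
E
```

```text
[-3.13202602  0.00603455  0.21963741] [ 0.62563907 -0.15578083  0.29581244] [ 0.4007303   0.91648899 17.21115967]
```

Emit:
carry_out:
  deltas: "0 0.4 0.9 3 0 0 -0.9;0 0 0 3 0 0 0;0 0 0 3 0 0 0;0 0 0 3 0 0 0;0 0 0 2.5 0 0 0;0 0 0 1.5 0 0 0;0 0 0 0 0 0 0"

```text
clock: 2.85
ee_pos: [0.6266, -0.168, 0.1299]
tcp_rot: [-3.134, 0.011, 0.232]
contact_force: [0.0, -0.2, -0.4]
grip_width: 0.0001
```

```bash
python3 - <<'E'
from h import *
w=d2w([0,-.182]); s=get_state(); print(s["tcp_rot"],s["ee_pos"],w2d(s["ee_pos"]),s["contact_force"],to_tool([*w,.1236]))
a=cv2.resize(capture("top")[180:355,195:480,::-1],None,fx=2,fy=2); b=cv2.resize(capture("side")[200:400,200:485,::-1],None,fx=2,fy=2)
cv2.imwrite("pics/d.png",np.vstack([a[:,:570],b[:240,:570]]))
E
```

```text
[-3.13433733  0.01122169  0.23173698] [ 0.62663821 -0.16795534  0.12987673] [-0.00472417 -0.18650063] [ 0.0099419  -0.22290062 -0.37901372] [ 0.47707675 -0.44799447  0.62562597]
```

View pics/d.png

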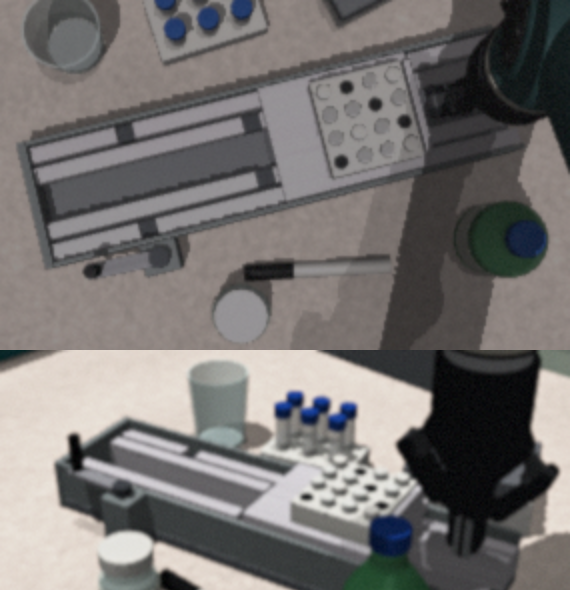

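Both pictures show the closed fingertips standing behind the push plate, between the guides. I'll lower slightly and push.

Emit:
carry_out:
  deltas: "0 0.4 0 0.6 0 0 0;0 0 -1.5 0 0 0 0;0 0 -1.2 0 0 0 0;0 0 -0.8 0 0 0 0;0 0 -0.8 0 0 0 0;0 0 -0.8 0 0 0 0;0 0 -0.8 0 0 0 0;0 0 -0.8 0 0 0 0"

```text
clock: 3.95
ee_pos: [0.6179, -0.1018, 0.1284]
tcp_rot: [3.14, 0.002, 0.23]
contact_force: [1.1, -3.0, -1.8]
grip_width: -0.0001
```

```bash
python3 - <<'E'
from h import *
s=get_state(); print(s["tcp_rot"],s["ee_pos"],w2d(s["ee_pos"]),s["contact_force"])
E
```

```text
[3.13968333e+00 1.73086306e-03 2.29697736e-01] [ 0.61794045 -0.1018407   0.12841009] [ 0.00234103 -0.12019167] [ 1.13389273 -3.02753204 -1.82327628]
```

Emit:
carry_out:
  deltas: "0 0 -0.9 0.2 0 0 0;0 0 -0.9 0.2 0 0 0;0 0 -0.9 0.2 0 0 0;0 0 -0.9 0.1 0 0 0;0 0 -0.9 0.1 0 0 0;0 0 -0.9 0 0 0 0;0 0 -0.9 0 0 0 0;0 0 -0.9 0 0 0 0"

```text
clock: 4.95
ee_pos: [0.6069, -0.0491, 0.1272]
tcp_rot: [3.113, -0.009, 0.214]
contact_force: [0.3, -5.8, 1.1]
grip_width: -0.0001
```

```bash
python3 - <<'E'
from h import *
s=get_state(); print(s["tcp_rot"],s["ee_pos"],w2d(s["ee_pos"]),s["contact_force"])
E
```

```text
[ 3.11301431 -0.00939518  0.21388681] [ 0.60692708 -0.04906766  0.12717601] [ 0.00402348 -0.06630792] [ 0.27749878 -5.78536393  1.10626798]
```

Emit:
carry_out:
  deltas: "0 -0.2 -0.9 0.3 1 0 -1.2;0 -0.1 -0.9 0.3 0.6 0 0;0 0 -0.8 0.2 0.2 0 0;0 0 -0.8 0.2 0.2 0 0;0 0 -0.8 0.1 0.2 0 0"

```text
clock: 5.58
ee_pos: [0.6006, -0.0219, 0.1224]
tcp_rot: [3.132, -0.021, 0.225]
contact_force: [-0.4, -8.2, 5.2]
grip_width: 0.0002
```

```bash
python3 - <<'E'
from h import *
s=get_state(); print(s["tcp_rot"],s["ee_pos"],w2d(s["ee_pos"]),s["contact_force"])
E
```

```text
[ 3.13187995 -0.02076233  0.22466804] [ 0.60055949 -0.02192597  0.122415  ] [ 0.00420513 -0.03842989] [-0.42308036 -8.2485209   5.21512351]
```

Emit:
carry_out:
  deltas: "0 -0.1 -0.8 0 0 1 -0.5;0 0 -0.8 0 0.2 0 0;0 0 -0.8 0 0.2 0 0;0 0 -0.8 0 0.2 0 0"

```text
clock: 6.08
ee_pos: [0.5927, 0.0059, 0.1227]
tcp_rot: [3.136, -0.039, 0.23]
contact_force: [4.2, -23.6, 1.0]
grip_width: 0.0001
```

```bash
python3 - <<'E'
from h import *
s=get_state(); print(s["tcp_rot"],s["ee_pos"],w2d(s["ee_pos"]),s["contact_force"])
E
```

```text
[ 3.13641609 -0.03906523  0.23043106] [0.59270012 0.00589589 0.12267461] [ 0.00309636 -0.00954052] [  4.23146451 -23.55026959   1.03326815]
```

The force jumped to 24 N right where I expected the seat. I'll back off and look.

Emit:
carry_out:
  deltas: "0 0 1.2 0 0 0 0;0 0 2 0 0 -1.5 0;0 0 2 0 0 0 0;0 0 1.5 -3 0 0 0;0 0 1 -4 0 0 0;0 0 0 -4 0 0 0;0 0 0 0 0 0 0"

```text
clock: 6.95
ee_pos: [0.6085, -0.0619, 0.2337]
tcp_rot: [-3.133, -0.009, 0.24]
contact_force: [-0.2, -0.3, -0.5]
grip_width: 0.0003
```

```bash
python3 - <<'E'
from h import *
s=get_state(); print(s["tcp_rot"],s["ee_pos"],w2d(s["ee_pos"]),s["contact_force"])
a=cv2.resize(capture("top")[180:355,195:480,::-1],None,fx=2,fy=2); b=cv2.resize(capture("side")[210:360,200:390,::-1],None,fx=3,fy=3)[:240]
cv2.imwrite("pics/e.png",np.vstack([a,b]))
E
```

```text
[-3.13278583 -0.00864143  0.2398124 ] [ 0.60846432 -0.06190514  0.23368283] [ 0.00250426 -0.07914755] [-0.21859604 -0.26647611 -0.54346587]
```

View pics/e.png

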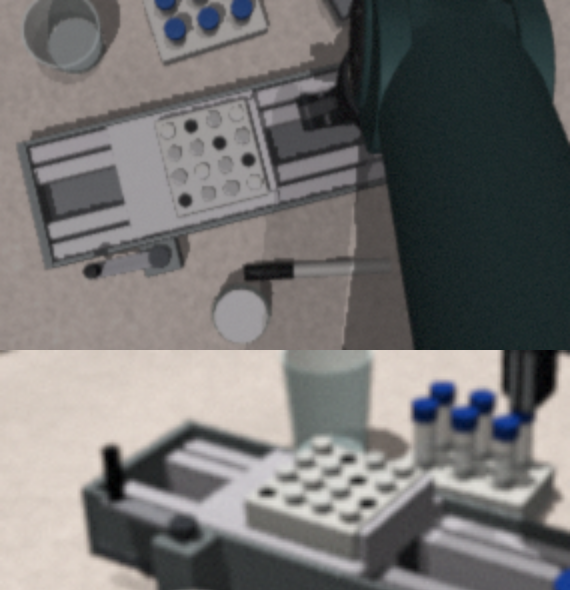

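The carrier appears seated: the plate is level with the guide tops, all notches are covered, and the clip is still parked. Now the clip.

Emit:
carry_out:
  deltas: "0 -1.1 -2.7 0 0 0 0;0 -1.1 -2.7 0 0 0 0;0 -1.1 -2.7 0 0 0 0;0 -1.1 -2.7 0 0 0 0;0 -1.1 -2.7 0 0 0 0;0 -1.1 -2.7 0 0 0 0;0 -1.1 -2.7 0 0 0 0;0 -1.1 -2.7 0 0 0 0;0 -1.1 -2.7 0 0 0 0;0 -1.1 -2.7 0 0 0 0;0 0 0 0 0 0 0"

```text
clock: 8.43
ee_pos: [0.4166, 0.1836, 0.2186]
tcp_rot: [-3.125, 0.034, 0.25]
contact_force: [1.0, -1.3, -0.5]
grip_width: -0.0001
```

```bash
python3 - <<'E'
from h import *
w=d2w([-.108,.176]); s=get_state(); print(s["tcp_rot"],s["ee_pos"],w2d(s["ee_pos"]),s["contact_force"],to_tool([*w,.1446]))
E
```

```text
[-3.12548836  0.03420304  0.24957822] [0.41655539 0.18362656 0.21862057] [-0.12640549  0.20457261] [ 0.9705288  -1.34374114 -0.45302625] [2.05640058 2.99803127 7.28869224]
```

Emit:
carry_out:
  deltas: "0 1.6 2.7 1.5 -0.9 2 0.7;0 0 0 2 0 0 0;0 0 0 2 0 0 0;0 0 0 1 0 0 0;0 0 0 0 0 0 0"

```text
clock: 9.05
ee_pos: [0.4382, 0.158, 0.1474]
tcp_rot: [3.139, 0.005, 0.236]
contact_force: [-0.7, -0.8, 0.1]
grip_width: 0.0001
```

```bash
python3 - <<'E'
from h import *
w=d2w([-.108,.176]); s=get_state(); print(s["tcp_rot"],s["ee_pos"],w2d(s["ee_pos"]),s["contact_force"],to_tool([*w,.1446]))
a=cv2.resize(capture("top")[180:355,195:395,::-1],None,fx=2.5,fy=2.5); b=cv2.resize(capture("side")[190:300,200:366,::-1],None,fx=3,fy=3)
cv2.imwrite("pics/f.png",np.vstack([a[:300,:498],b[:300,:498]]))
E
```

```text
[3.13918049 0.00467185 0.23570181] [0.438159   0.15800541 0.14737808] [-0.11141992  0.17459608] [-0.74894662 -0.80425713  0.09340726] [ 0.34311008 -0.1414855   0.27586793]
```

View pics/f.png

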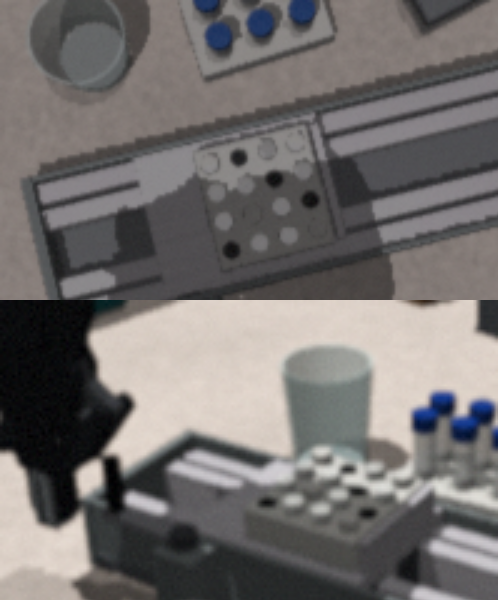

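The side view shows the closed fingertips beside the post on the robot's side. Pushing towards +x now.

Emit:
carry_out:
  deltas: "0 1.5 0 0.1 0 0 0;0 1 0 0.1 0 0 0;0 1 0 0 0 0 0;0 1 0 0 0 0 0;0 1 0 0 0 0 0;0 1 0 0 0 0 0"

```text
clock: 9.9
ee_pos: [0.505, 0.1739, 0.1472]
tcp_rot: [3.139, 0.004, 0.236]
contact_force: [-1.6, -0.4, -1.0]
grip_width: 0.0001
```

```bash
python3 - <<'E'
from h import *
s=get_state(); print(s["tcp_rot"],s["ee_pos"],w2d(s["ee_pos"]),s["contact_force"])
E
```

```text
[3.1392377  0.00395661 0.23570281] [0.50504994 0.17394885 0.14723431] [-0.04265546  0.17439187] [-1.60179297 -0.3625313  -1.01973251]
```

Emit:
carry_out:
  deltas: "0 -0.5 -1 0 0 0 0;0 0 -1.5 0 0 0 0;0 1.2 0 0 0 0 0;0 1.2 0 0 0 0 0;0 0 1 0 0 0 0;0 0 1 0 0 0 0;0 0 1 0 0 0 0;0 0 1 0 0 0 0"

```text
clock: 10.9
ee_pos: [0.5349, 0.1696, 0.1486]
tcp_rot: [-3.137, -0.015, 0.239]
contact_force: [7.5, 11.7, -5.7]
grip_width: -0.0004
```

```bash
python3 - <<'E'
from h import *
s=get_state(); print(s["tcp_rot"],s["ee_pos"],w2d(s["ee_pos"]),s["contact_force"])
E
```

```text
[-3.13734492 -0.01470272  0.23878194] [0.53491887 0.16961944 0.14862067] [-0.01463745  0.16317192] [ 7.46767733 11.73208806 -5.685084  ]
```

```bash
python3 - <<'E'
from h import *
print(get_state()["contact_force"])
a=cv2.resize(capture("top")[180:320,195:395,::-1],None,fx=2.5,fy=2.5); b=cv2.resize(capture("side")[200:300,200:366,::-1],None,fx=3,fy=3)
cv2.imwrite("pics/g.png",np.vstack([a[:300,:498],b[:300,:498]]))
E
```

```text
[ 7.46767733 11.73208806 -5.685084  ]
```

View pics/g.png

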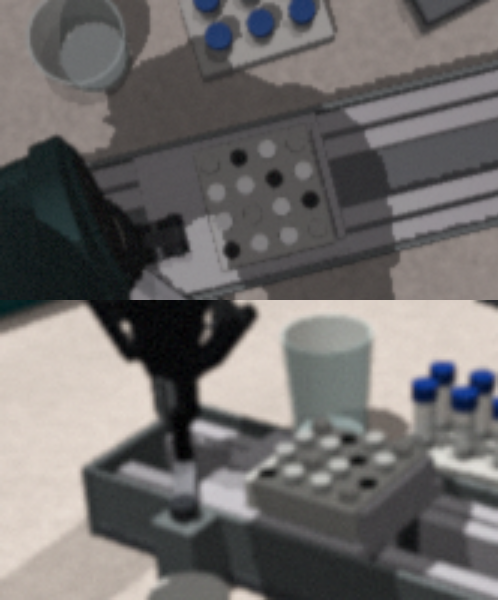

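The side view shows the clip arm part-way round. The force points along +x and +y, so the finger seems to be wedged on the outer side of the post. I'll back off, shift to -x and push again.

Emit:
carry_out:
  deltas: "0 0 -1.5 0 0 0 0;0 0 -1.5 0 0 0 0;0 0 -1 0 0 0 0;0 -1.3 0 0 0 0 0;0 -0.8 0 0.2 0 -0.8 0;0 0 0 0 0 0 0"

```text
clock: 11.75
ee_pos: [0.5015, 0.2013, 0.1461]
tcp_rot: [-3.141, 0.006, 0.236]
contact_force: [0.1, -0.5, 0.4]
grip_width: -0.0002
```

```bash
python3 - <<'E'
from h import *
s=get_state(); print(s["tcp_rot"],s["ee_pos"],w2d(s["ee_pos"]),s["contact_force"])
b=cv2.resize(capture("side")[200:300,200:366,::-1],None,fx=3,fy=3)
a=cv2.resize(capture("top")[220:320,195:361,::-1],None,fx=3,fy=3)
cv2.imwrite("pics/i.png",np.vstack([a,b]))
E
```

```text
[-3.14100215  0.0058623   0.23640035] [0.50146095 0.20133605 0.14609762] [-0.03971523  0.20185629] [ 0.13462434 -0.50760064  0.41249862]
```

View pics/i.png

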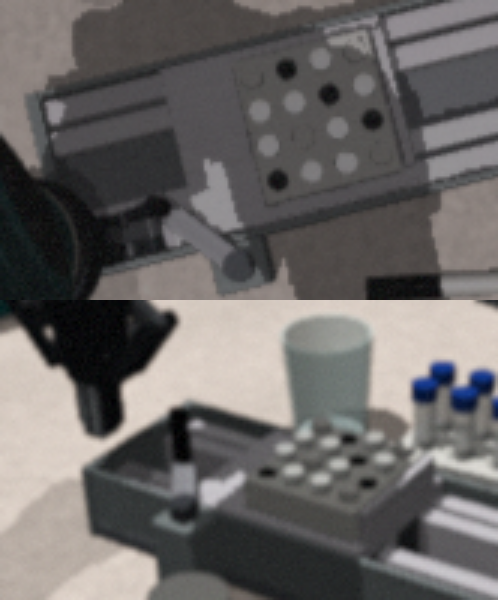

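The clip stands at about 40°, with its post top at crop (160,205), and the finger is clear of it on the +y side.

```bash
python3 - <<'E'
from h import *
print(w2d(bp("top",(248.2,288.2),.098)))
E
```

```text
[-0.02680491  0.14714803]
```

Emit:
carry_out:
  deltas: "0 1 0.5 0 0 0 0;0 0 1.5 0 0 0 0;0 0 1 0 0 0 0;0 0.15 1 0 0 0 0;0 0.2 0.8 0 0 0 0;0 0.2 0.8 0 0 0 0"

```text
clock: 12.6
ee_pos: [0.5357, 0.1487, 0.147]
tcp_rot: [-3.139, -0.003, 0.236]
contact_force: [0.2, 1.7, -0.3]
grip_width: 0.0002
```

```bash
python3 - <<'E'
from h import *
s=get_state(); print(s["tcp_rot"],s["ee_pos"],w2d(s["ee_pos"]),s["contact_force"])
E
```

```text
[-3.13866850e+00 -2.67412694e-03  2.35512113e-01] [0.53571049 0.14869561 0.14703301] [-0.01877966  0.14264692] [ 0.19065805  1.73327225 -0.28525814]
```

Emit:
carry_out:
  deltas: "0 0 0.4 0 0 0 0;0 0 0.4 0 0 0 0;0 0 0.4 0 0 0 0"

```text
clock: 12.98
ee_pos: [0.5374, 0.1396, 0.1469]
tcp_rot: [-3.134, -0.002, 0.237]
contact_force: [-2.8, 10.9, 0.8]
grip_width: 0.0002
```

```bash
python3 - <<'E'
from h import *
s=get_state(); print(s["tcp_rot"],s["ee_pos"],w2d(s["ee_pos"]),s["contact_force"])
E
```

```text
[-3.13421762e+00 -1.73751245e-03  2.37405285e-01] [0.53741229 0.13958115 0.14690563] [-0.01926497  0.13338767] [-2.79958918 10.92937846  0.83660494]
```

The force is 11 N, in the direction the stop would push back. I'll withdraw and check.

Emit:
carry_out:
  deltas: "0 0 -1.5 0 0 0 0;0 0 -2 0 0 0 0;0 0 -1.5 -2 0 0 0;0 0 0 -4 0 0 0;0 -2 -4 -3 0 0 0;0 -3 -5 0 0 0 0;0 -3 -5 0 0 0 0;0 0 0 0 0 0 0;0 0 0 0 0 0 0"

```text
clock: 14.1
ee_pos: [0.4072, 0.308, 0.2394]
tcp_rot: [-3.141, 0.009, 0.238]
contact_force: [0.2, -0.6, -0.3]
grip_width: 0.0002
```

```bash
python3 - <<'E'
from h import *
s=get_state(); print(s["clock"],s["ee_pos"],s["contact_force"])
A=capture("top");B=capture("side")
b=cv2.resize(B[200:300,200:366,::-1],None,fx=3,fy=3)
a=cv2.resize(A[220:320,195:361,::-1],None,fx=3,fy=3)
cv2.imwrite("pics/j.png",np.vstack([a,b]))
E
```

```text
14.1 [0.40721466 0.30801001 0.23938279] [ 0.21989642 -0.60786249 -0.2539209 ]
```

View pics/j.png

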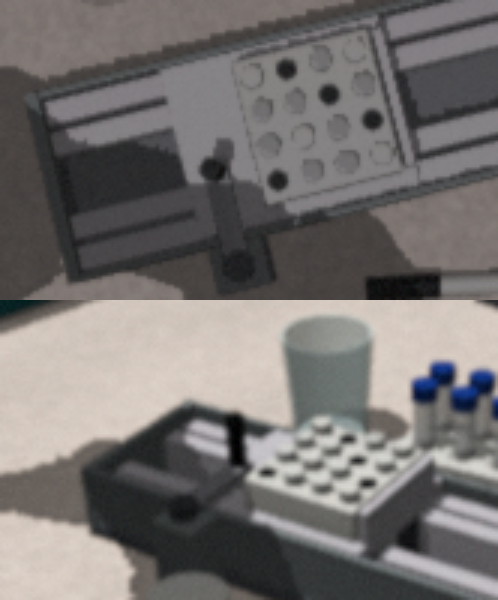

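The clip now lies across the carrier's bare front, with the post top at (212,168) and the pivot at (238,264). I'll check the angle and the carrier position.

```bash
python3 - <<'E'
from h import *
P=lambda x,y:((x+.5)/3-.5+195,(y+.5)/3-.5+220)
a=w2d(bp("top",P(212,168),.098)); b=w2d(bp("top",P(238,264),.062)); d=a-b
print(a,b,d,np.arctan2(d[0],d[1]))
print("front edge",w2d(bp("top",P(163,78),.051)),w2d(bp("top",P(180,150),.051)))
print("push plate top rear",w2d(bp("top",P(375,18),.073)),w2d(bp("top",P(415,170),.073)))
for z in(.06,.051): print(z,proj("top",[[*d2w([.05,.131]),z],[*d2w([-.05,.131]),z]]))
E
```

```text
[-0.01376071  0.11497119] [-0.06795751  0.1165869 ] [ 0.0541968 -0.0016157] 1.6005993015355326
front edge [0.04683684 0.13384439] [0.0038741 0.134189 ]
push plate top rear [0.04772305 0.00696385] [-0.04150925  0.00642431]
0.06 [[249.5317468  242.99613714]
 [263.36722268 299.4985745 ]]
0.051 [[250.1618868  243.50848843]
 [263.87647762 299.49899639]]
```

```bash
python3 -c "
from station import *
print(finish_job())"
```

```text
the job is handed in; nothing more can be done
None
```

I pushed the carrier into its notches and turned the clip closed across its front. I then drew the arm clear and handed the job in at about 14 s; it gave no verdict.

**Carrier:** it slid with 3–8 N, then stopped with a jump to 24 N at the place I had predicted for the seat. In the last picture its front edge is at dock y of about 134 mm, where 135 mm is expected when seated. Its height was not measured directly. The plate looked level with the guide tops, and the clip passed over it, which it could not do if the plate were still riding on the rails.

**Clip:** the last picture gives an angle of about 1.60 rad, within about 0.05 rad of the 1.57 stop. The push ended against about 11 N, which fits the clip resting on its stop.

**Problem on the way:** my first push towards -y caught the post on the corner of the finger, with about 15 N of force and the clip at about 0.95 rad. I backed off, moved the finger over and pushed again, and it then turned with under 2 N until it met the stop.

**Bystanders:** I saw none of them moved in the pictures, but the last one showed only part of the bench, and I did not measure their positions.

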